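Chip tray home, then hold the form pad square in the hole punch

ROBOT

A 6-joint arm with a two-finger parallel gripper is mounted at the origin on the work surface; the furniture and walls round the work are solid. World frame = base frame: x ahead of the robot, y to its left, z up, the work surface at z = 0. Lengths are in m, angles in rad, forces in N, time in s.
With the tool pointing down it reaches from about 0.35 to 0.85 m from the base axis. Payload 8.1 kg.
Tool frame: the origin (TCP) lies at the very end of the fingers, on their centre line; the grasp point (between the pads) lies 19 mm behind it; z points along the fingers, y is the line along which they close (so a half turn about z gives the same grasp; the last joint's range is limited). The gripper opens to 93 mm and grips with 3 to 60 N. Pads are 15 mm wide; open, the fingers measure 128 mm over their backs; the gripper's body (75 mm by 188 mm) begins 65 mm behind the grasp point.
Start: joints at [1.187, 0.13, 1.488, -0, 1.523, -0.085], TCP at [0.177, 0.573, 0.219] pointing down, gripper open.
Joint ranges: [-2.96, 2.96], [-0.89, 2.26], [0.02, 2.5], [-1.34, 4.48], [0, 2.73], [-2.66, 2.66]. Speed limits (rad/s): [2.39, 2.39, 2.79, 3.14, 3.14, 3.14].

INTERFACE

Orientations are given as [roll, pitch, yaw] about the fixed x, y, z axes, in that order (R = Rz(yaw) Ry(pitch) Rx(roll)).
In Python, from bench import status, imaging, finish_job gives the robot as it stands. The module is installed in compiled form; this text tells all that it offers.
- The arm moves only by the tool carry_out, never from a script. Its argument "steps" is one flat list of numbers, 5 for each row, row after row: the opening, from 0 (shut) to 1 (fully open), then the shift along the tool's x, y, z in m, then the turn about the tool's z in rad. A call has 1 to 10 rows; each row shifts and turns the commanded pose from where the row before left it, along the tool's axes as they then stand; what a row does not reach is not made up. A row lasts 1/10 s, in which the tool goes at most 50 mm and 8.59 degrees, less where a joint would pass 70% of its speed; a pose out of reach is approached as far as the arm can. A call with a gripper value outside its range is refused whole. The fingers move at their own pace and stop on an object; "squeeze" is the grip in N (left out, the last holds). Time passes only in rows, so rows that do not move let the fingers close. It gives the time, the measured TCP pose, the force, the opening and the grip force at its end, in the units of the state.
- status.read_state(): the state, without advancing time (a new reading comes with each control period).
- imaging.capture(name): name is "scene" or "top"; returns a dict with "img" (400x640x3 uint8, red, green, blue), "K" (3x3 intrinsics, pixels), "pose" (4x4, takes a point from camera to world coordinates). Camera axes: x right, y up, looking along -z (the intrinsics and any distortion apply to the point x, -y, -z); pixel columns grow to the right and rows downward; lengths in m; the calibration is good to about 2 mm. A picture is of the moment at which its call begins. There is no depth.
- finish_job(): hands the job in; it is judged then, once.
The state is a dict: "clock": time; "joint_pos": joint angles; "qd": joint speeds; "joint_torque": joint torques, N m; "position": TCP position; "tool_rot": TCP orientation; "force": force on the tool from outside, world axes, zero at the start; "torque": the same for the moment, N m; "gripper_width": finger opening in m; "finger_force": force on a finger pad.
Only numpy, scipy, OpenCV 4.12 (cv2) and the standard library are available. Lean on these libraries where they do the work, as an engineer would, in place of code of your own. Each camera call takes 0.05 s, during which the arm holds its last target. There are 200 camera calls.

TASK

A pad of ward forms is to be punched for the ring binder. First push the open chip tray of the heavy-duty punch fully home until its detent catches; then square the pad up on the punch bed, long edge flush against the back gauge under the punch head and end against the side stop. Finish while holding it there with one firm slanting push of the fingers, down on to the bed and back against the gauge at once, ready for a colleague to pull the lever, and leave the bottle, the vial and the blister strip on the desk where they are.

Things in the scene. Friction and masses are not known exactly. Their poses are not given: they have to be found in the camera images.
- punch: Heavy-duty two-hole punch, grey, 270 deep (x) by 240 wide (y), fixed to the desk. Origin: centre of its underside; +x runs from its open front to the punch head at its back, z up. Steel bed on top, 38 high, whole footprint. Head bridges the back from x=+35: underside 26 above the bed, top 52 above it, pins to 95 above it; upright lever to 218 above the desk at x=+118
- bed: The punch's flat steel table, 270 x 240, top 38 above the desk; same origin and axes as the punch. Pads slide on it
- back_gauge: Upright steel bar across the bed under the head, 216 long, 22 high, fixed. Origin: foot of its front face, middle of its length, on the bed top, 55 behind the punch's centre; x points away from the pad, into the bar. The pad's long edge belongs flat on this face (pad origin then at x=-74)
- side_stop: Aluminium bar, 112 long, 16 high, 12 thick, fixed on the bed's +y edge, with two small screws to 22 high. Origin: foot of its inner face, middle of its length, on the bed top, 105 to +y and 6 to -x of the punch's centre; axes as the punch. The pad's short end belongs against this face (pad origin then at y=-105)
- form_pad: Loose glued pad of paper forms, stiff as a board, 148 (x) by 210 (y) by 18 thick, 0.3 to 0.55 kg. Origin: centre of its underside. It starts lying on the bed, off both stops and up to 0.15 rad askew, overhanging the bed at the front or at the -y end; its +x long edge faces the gauge, its +y end the side stop. Friction on the smooth bed about 0.3
- tray_pull (a point): Middle of the front face of the chip tray's finger pull (70 wide, 10 high, black), 18 above the desk. The pull stands 24 out from the tray's front panel (154 wide, 28 high). When the tray is home this point is 171 in front of the punch's centre
- chip_tray (a joint): How far the chip tray (drawer under the bed) is out, m: 0 home, front panel against the base. It closes towards the punch's +x. Slides with 1 N; a ball detent resists with about 5 N between 9 and 4 mm out, then draws it home and keeps it there
- saline_bottle: White bottle, 44 dia, 134 high, standing on the desk; origin at the centre of its underside. Not to be moved
- vial_a: Small medicine vial with grey cap, 22 dia, 47 high, standing on the desk; origin at the centre of its underside. Not to be moved
- blister: Silver blister strip of tablets, 42 x 95 x 5, lying on the desk; origin at the centre of its underside. Not to be moved

How it is judged:
By the outcome, as a careful person would: the job done as asked, in the order asked, and still so for the second after the job is handed in, while the arm keeps its last pose, push and grip.
It also fails if it takes over 70 s, if anything falls off the work surface, if the arm or the gripper's body presses on something with over 40 N, if the wrist force passes 120 N, or if a joint passes its speed limit or range.

## Working session

There is one attempt and no reset: what is moved stays moved. The work goes in short steps, Python scripts to look and compute and a tool call to move; the robot and the scene stay as the last step left them, time stands still between calls to the robot, and variables do not carry over. Pictures are saved under pics/ and viewed, at most 10 in all, crops included, and the job is handed in when it is done.

Besides the shell and the picture viewer there is one more tool, called as a command line: name --argument value ..., lists and objects as JSON in quotes. carry_out: Moves the arm, as the interface text tells. Its arguments: {"type":"object","properties":{"steps":{"type":"array","items":{"type":"number"}},"squeeze":{"type":"number"}},"required":["steps"]}

```bash
mkdir -p pics; python3 - <<'E'
from bench import status, imaging
import cv2, numpy as np, pickle
s=status.read_state(); print(s)
d={}
for n in("scene","top"):
    c=imaging.capture(n); d[n]=c; cv2.imwrite(f"pics/{n}0.png",c["img"][:,:,::-1]); print(n,c["K"].tolist(),np.round(c["pose"],4).tolist(),[k for k in c])
pickle.dump(d,open("c0.pkl","wb"))
E
```

```text
{'clock': 0.0, 'joint_pos': array([ 1.18658727e+00,  1.31179403e-01,  1.48929687e+00, -2.32018985e-05,
        1.52298559e+00, -8.54109288e-02]), 'qd': array([ 1.12250076e-03, -2.99129252e-05,  2.53712355e-04,  3.35177431e-04,
        1.10298562e-03,  3.85403226e-04]), 'joint_torque': array([ 5.88275961e-04, -5.59830558e+01, -4.91767502e+01,  7.70343840e-02,
        3.51575750e-02, -1.28608463e-05]), 'position': array([0.17639898, 0.57287893, 0.21756689]), 'tool_rot': array([-3.13972828e+00, -1.36368215e-04,  2.84279553e+00]), 'force': array([ 0.52222807, -0.94265323,  0.52608009]), 'torque': array([-0.04339575, -0.05161647,  0.02032767]), 'finger_force': 0.0, 'gripper_width': 0.09291553245179207}
scene [[402.48662534115573, 0.0, 322.3975427053901], [0.0, 402.48662534115573, 201.91471399669132], [0.0, 0.0, 1.0]] [[-0.701, -0.4454, 0.557, 1.0007], [0.7131, -0.4499, 0.5376, 0.3827], [0.0112, 0.7741, 0.633, 0.6702], [0.0, 0.0, 0.0, 1.0]] ['img', 'K', 'pose']
top [[423.5453854832114, 0.0, 322.65906356485067], [0.0, 423.5453854832114, 202.39121397577597], [0.0, 0.0, 1.0]] [[0.0167, 0.9968, -0.0786, 0.3726], [-0.9998, 0.0162, -0.0074, -0.118], [-0.0061, 0.0787, 0.9969, 1.1483], [0.0, 0.0, 0.0, 1.0]] ['img', 'K', 'pose']
```

View pics/scene0.png

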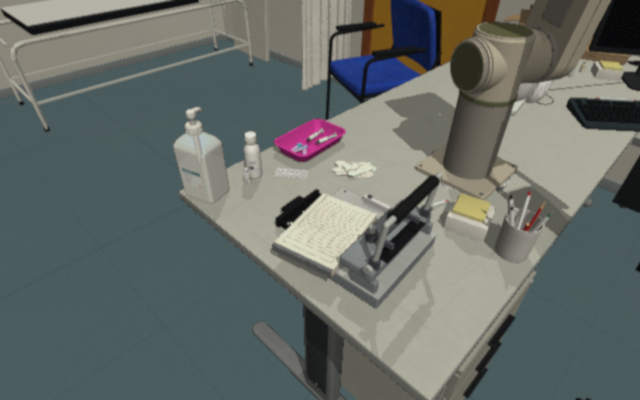

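View pics/top0.png

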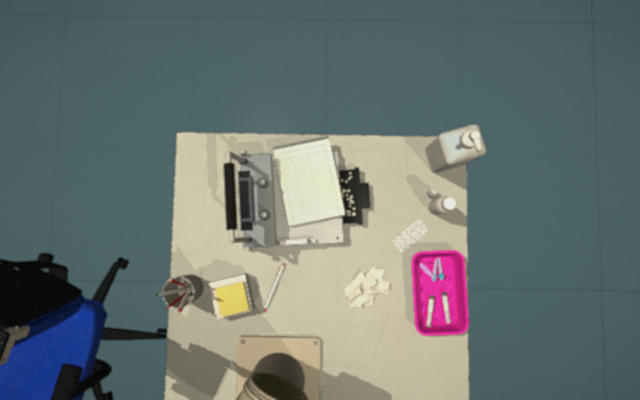

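The punch has its head to the image left, so punch +x is about world +y. The side stop is on the robot side, the pad overhangs away from the robot, and the tray pull is at about (365,195) in the top view. Next I zoom in to measure.

```bash
cat > h.py <<'E'
import numpy as np, cv2
def ray(c,uv,z):
    K=c["K"];P=c["pose"];uv=np.atleast_2d(uv).astype(float)
    d=np.c_[(uv[:,0]-K[0,2])/K[0,0],-(uv[:,1]-K[1,2])/K[1,1],-np.ones(len(uv))]@P[:3,:3].T
    t=(z-P[2,3])/d[:,2]; return P[:3,3]+d*t[:,None]
def proj(c,X):
    X=np.atleast_2d(X);P=c["pose"];K=c["K"];q=(X-P[:3,3])@P[:3,:3]
    return np.c_[K[0,0]*q[:,0]/-q[:,2]+K[0,2],K[1,1]*q[:,1]/q[:,2]+K[1,2]]
E
python3 - <<'E'
import pickle,cv2
from h import *
d=pickle.load(open("c0.pkl","rb"))
a=d["top"]["img"][125:260,215:385,::-1]
cv2.imwrite("pics/topz.png",cv2.resize(a,None,fx=4.4,fy=4.4,interpolation=cv2.INTER_CUBIC))
a=d["scene"]["img"][165:310,240:450,::-1]
cv2.imwrite("pics/scz.png",cv2.resize(a,None,fx=3.8,fy=3.8,interpolation=cv2.INTER_CUBIC))
E
```

```text
(no output)
```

View pics/topz.png

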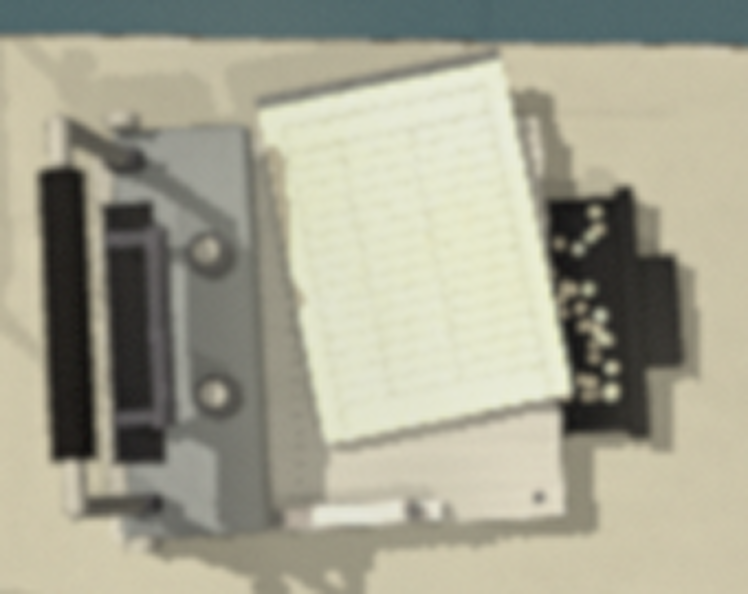

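View pics/scz.png

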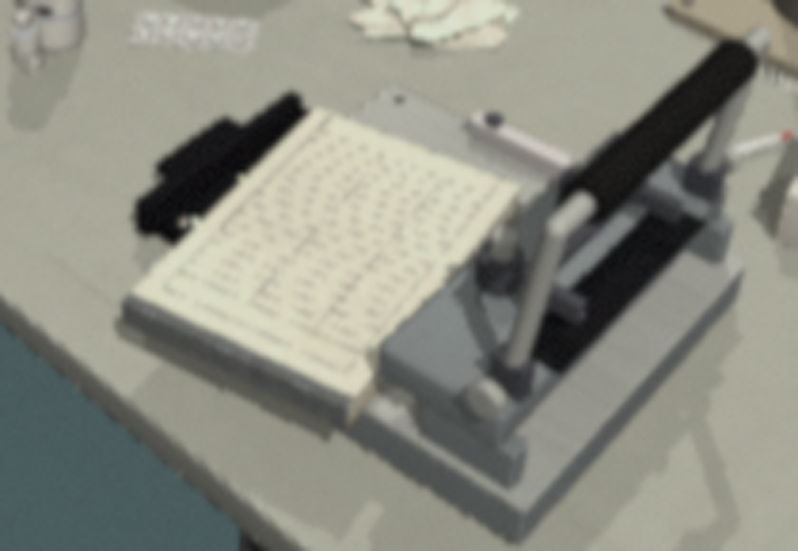

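The crops show the pad top corners clearly at crop (258,105), (497,58), (571,396) and (330,447). The pull front runs (679,257)–(684,362), the bed front-right corner is at (563,513), and the head front edge runs (248,127)–(270,528).

```bash
python3 - <<'E'
import pickle,cv2
from h import *
d=pickle.load(open("c0.pkl","rb")); c=d["top"]
def m(n,p,z):
    r=ray(c,np.array(p)/4.4+[215,125]-.39,z);print(n,np.round(r,4).tolist());return r
p=m("pad",[(258,105),(497,58),(571,396),(330,447)],.056)
print("sides",[np.linalg.norm(p[i]-p[i-1]) .round(4) for i in range(4)],"ctr",p.mean(0)); 
e=p[0]-p[3];print("long dir ang from +x",np.arctan2(e[1],e[0]), (lambda e:np.arctan2(e[1],e[0]))(p[1]-p[2]))
h=m("headfront",[(248,127),(270,528)],.09);e=h[0]-h[1];print(np.arctan2(e[1],e[0]))
m("bedcorner",[(563,513)],.038)
q=m("pull",[(679,257),(684,362)],.023);e=q[0]-q[1];print(np.arctan2(e[1],e[0]),np.linalg.norm(e))
q=m("panel",[(630,190),(646,437)],.033);e=q[0]-q[1];print(np.arctan2(e[1],e[0]),np.linalg.norm(e))
m("stop",[(285,525),(445,518),(440,500),(310,505)],.054)
# bed front edges in scene: corners at bed top: crop -> back corner & left
c=d["scene"]
def s(n,p,z):
    r=ray(c,np.array(p)/3.8+[240,165]-.37,z);print(n,np.round(r,4).tolist());return r
s("bed far front corner(+y)",[(388,88)],.038); s("back corners",[(520,515),(742,268)],.038)
s("pad",[(315,108),(518,183),(350,400),(125,300)],.056)
s("pull",[(158,162),(232,120)],.023)
for n,uv,z in(("bottle top",(449,203),.134),("vial",(433,194),.047),("blister",(410,235),.003)): print(n,ray(d["top"],[uv],z).round(3))
E
```

```text
pad [[0.598, 0.0216, 0.056], [0.6286, -0.1199, 0.056], [0.428, -0.1665, 0.056], [0.3958, -0.0258, 0.056]]
sides [np.float64(0.2077), np.float64(0.1448), np.float64(0.2059), np.float64(0.1443)] ctr [ 0.51260327 -0.07265251  0.056     ]
long dir ang from +x 0.2304806134423332 0.22817581059139527
headfront [[0.5781, 0.0227, 0.09], [0.3488, 0.0042, 0.09]]
0.08050733483611529
bedcorner [[0.3594, -0.1634, 0.038]]
pull [[0.5153, -0.2325, 0.023], [0.4514, -0.236, 0.023]]
0.05539864356579049 0.06398333776820796
panel [[0.5543, -0.2016, 0.033], [0.4054, -0.2126, 0.033]]
0.07427942041934146 0.1492867123870591
stop [[0.3499, -0.0004, 0.054], [0.3555, -0.0939, 0.054], [0.3659, -0.0907, 0.054], [0.3617, -0.0147, 0.054]]
bed far front corner(+y) [[0.3674, -0.1595, 0.038]]
back corners [[0.5827, 0.1269, 0.038], [0.3482, 0.1083, 0.038]]
pad [[0.4353, -0.163, 0.056], [0.3999, -0.0227, 0.056], [0.6001, 0.0247, 0.056], [0.6362, -0.1154, 0.056]]
pull [[0.5193, -0.2245, 0.023], [0.4545, -0.2228, 0.023]]
bottle top [[ 0.456 -0.413  0.134]]
vial [[ 0.486 -0.397  0.047]]
blister [[ 0.379 -0.346  0.003]]
```

carry_out --steps '[0,0,0,-0.04,0,0,0,0,-0.04,0,0,0,0,-0.04,0,0,0,0,0,0.14,0,0,0,0,0.14,0,0,0,0,0.14,0,0,0,0,0.14,0,0,0,0,0.14,0,0,0,0,0.14,0,0,0,0,0.14]'

```text
clock: 1.1
position: [0.1765, 0.5732, 0.338]
tool_rot: [-3.141, 0.001, 1.857]
force: [-0.1, -0.8, -0.0]
gripper_width: 0.0175
finger_force: 0.0
```

carry_out --steps '[0,0,0,0,0.14,0,0,0,0,0.07,0,0,0,0,0]'

```text
clock: 1.4
position: [0.1765, 0.5733, 0.338]
tool_rot: [-3.141, 0.001, 1.652]
force: [-0.3, 0.3, 0.3]
gripper_width: 0.0006
finger_force: 0.0
```

carry_out --steps '[0,-0.038,0.03,0,0,0,-0.038,0.03,0,0,0,-0.038,0.03,0,0,0,-0.038,0.03,0,0,0,-0.038,0.03,0,0,0,-0.038,0.03,0,0,0,-0.038,0.03,0,0,0,-0.038,0.03,0,0,0,-0.04,0,0,0,0,-0.04,0,0,0]'

```text
clock: 2.4
position: [0.4476, 0.2085, 0.3379]
tool_rot: [-3.14, 0.0, 1.655]
force: [0.3, -0.4, 0.9]
gripper_width: 0.0008
finger_force: 0.0
```

carry_out --steps '[0,-0.045,0,0,0,0,-0.045,0,0,0,0,-0.045,0,0,0,0,-0.045,0,0,0,0,-0.045,0,0,0,0,-0.045,0,0,0,0,-0.045,0,0,0,0,-0.045,0,0,0,0,-0.045,0,0,0,0,-0.045,0,0,0]'

```text
clock: 3.4
position: [0.4838, -0.24, 0.3385]
tool_rot: [3.142, -0.0, 1.655]
force: [-0.3, -0.2, 0.0]
gripper_width: 0.0006
finger_force: 0.0
```

carry_out --steps '[0,-0.03,0,0,0,0,0,0,0.045,0,0,0,0,0.045,0,0,0,0,0.045,0,0,0,0,0.045,0,0,0,0,0.045,0,0,0,0,0.045,0,0,0,0,0.035,0,0,0,0,0.015,0,0,0,0,0,0]'

```text
clock: 4.4
position: [0.4847, -0.2668, 0.0162]
tool_rot: [-3.138, -0.003, 1.654]
force: [0.1, 0.7, 0.6]
gripper_width: 0.0007
finger_force: 0.0
```

```bash
python3 - <<'E'
from bench import status, imaging
import cv2, numpy as np
from h import *
s=status.read_state();print(s["position"],s["force"])
c=imaging.capture("top");print(proj(c,s["position"]))
cv2.imwrite("pics/t1.png",cv2.resize(c["img"][120:270,215:495,::-1],None,fx=2.8,fy=2.8,interpolation=cv2.INTER_CUBIC))
E
```

```text
[ 0.48471133 -0.26675815  0.01619918] [0.09176276 0.70529787 0.56236983]
[[381.35756872 194.84923913]]
```

View pics/t1.png

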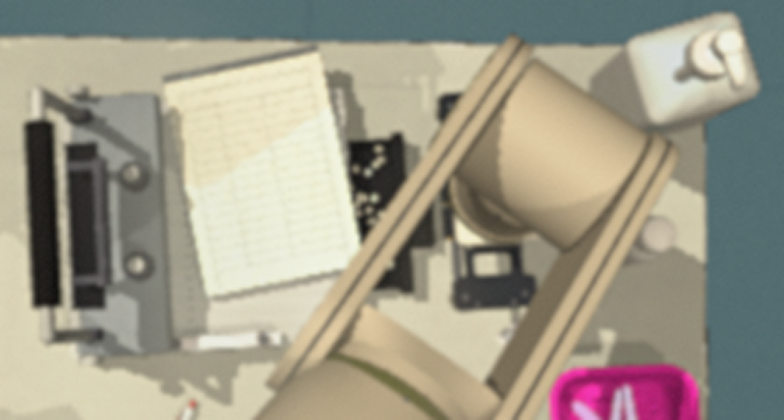

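The arm hides the pull, but the tool is in front of it and clear of the bottle and vial. I'll push the tray now.

carry_out --steps '[0,0,0,0.005,0,0,0.01,0,0,0,0,0.01,0,0,0,0,0.01,0,0,0,0,0.01,0,0,0,0,0.01,0,0,0,0,0.006,0,0,0,0,0,0,0,0]'

```text
clock: 5.25
position: [0.4817, -0.211, 0.0135]
tool_rot: [-3.141, -0.001, 1.654]
force: [-0.3, -0.3, -0.6]
gripper_width: 0.0004
finger_force: 0.0
```

carry_out --steps '[0,0.004,0,0,0,0,0.004,0,0,0,0,0.004,0,0,0,0,0,0,0,0]'

```text
clock: 5.65
position: [0.4807, -0.2002, 0.0134]
tool_rot: [-3.141, -0.0, 1.652]
force: [0.4, 0.1, -0.6]
gripper_width: 0.0009
finger_force: 0.0
```

carry_out --steps '[0,0.003,0,0,0,0,0.003,0,0,0,0,0,0,0,0]'

```text
clock: 5.95
position: [0.4807, -0.199, 0.0138]
tool_rot: [3.141, 0.008, 1.653]
force: [2.1, -24.5, -11.8]
gripper_width: 0.0004
finger_force: 12.2
```

carry_out --steps '[0,0.003,0,0,0,0,0,0,0,0]'

```text
clock: 6.15
position: [0.4807, -0.1988, 0.014]
tool_rot: [3.14, 0.013, 1.652]
force: [1.5, -37.0, -19.3]
gripper_width: 0.0001
finger_force: 18.7
```

carry_out --steps '[0,0.003,0,0,0,0,0,0,0,0]'

```text
clock: 6.35
position: [0.4808, -0.1986, 0.0142]
tool_rot: [3.14, 0.017, 1.652]
force: [4.1, -51.3, -25.0]
gripper_width: 0.0004
finger_force: 25.2
```

carry_out --steps '[0,-0.01,0,0,0,0,-0.02,0,0,0,0,-0.03,0,0,0,0,0,0,-0.04,0,1,0,0,-0.04,0,1,0,0,-0.04,0,1,0,0,0,0,1,0,0,0,0]'

```text
clock: 7.15
position: [0.4857, -0.2485, 0.1349]
tool_rot: [3.139, 0.001, 1.653]
force: [-0.8, 0.8, -0.5]
gripper_width: 0.0276
finger_force: 0.0
```

```bash
python3 - <<'E'
from bench import status, imaging
import cv2, numpy as np
from h import *
s=status.read_state();print(s["position"],s["force"],s["gripper_width"])
c=imaging.capture("top");d=imaging.capture("scene")
P=np.array([.472,-.018,0]);xp=np.array([-.08,.9968,0])
print(proj(c,P-.171*xp+[0,0,.023]),proj(d,P-.171*xp+[0,0,.023]))
a=cv2.resize(c["img"][120:270,215:415,::-1],None,fx=2,fy=2,interpolation=cv2.INTER_CUBIC)
b=cv2.resize(d["img"][150:300,240:440,::-1],None,fx=2,fy=2,interpolation=cv2.INTER_CUBIC)
cv2.imwrite("pics/t2.png",np.hstack([a,b]))
E
```

```text
[ 0.48573612 -0.24847345  0.13486111] [-0.81979584  0.79853089 -0.51130468] 0.02760320309970174
[[352.3251418  193.76988945]] [[300.94421316 207.76831743]]
```

View pics/t2.png

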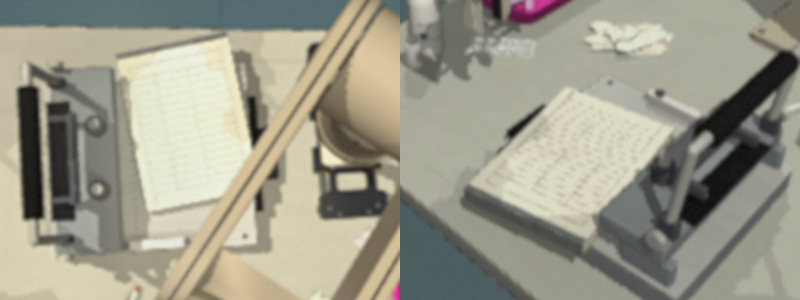

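Only the pull now stands out at about top-crop (262,135), so the tray is home. Next I square the pad against the gauge with open fingers.

carry_out --steps '[1,0,0.03,0,0,1,0,0,0.03,0,1,0,0,0.03,0,1,0,0,0.02,0,1,0,0,0.009,0,1,0.02,0,0,0,1,0.02,0,0,0,1,0.02,0,0,0,1,0,0,0,0]'

```text
clock: 8.15
position: [0.5099, -0.1831, 0.0451]
tool_rot: [3.141, -0.001, 1.655]
force: [1.0, -0.3, 0.5]
gripper_width: 0.0929
finger_force: 0.0
```

carry_out --steps '[1,0.008,0,0,0,1,0.008,0,0,0,1,0.008,0,0,0,1,0.008,0,0,0,1,0.006,0,0,0,1,0.006,0,0,0,1,0,0,0,0]'

```text
clock: 8.85
position: [0.5062, -0.1411, 0.0445]
tool_rot: [-3.141, -0.001, 1.653]
force: [-0.7, 0.0, 0.0]
gripper_width: 0.0927
finger_force: 0.0
```

carry_out --steps '[1,0.005,0,0,0,1,0.005,0,0,0,1,0.005,0,0,0,1,0.003,0,0,0,1,0,0,0,0]'

```text
clock: 9.35
position: [0.5048, -0.1234, 0.0446]
tool_rot: [-3.142, -0.0, 1.653]
force: [0.3, -0.1, -0.8]
gripper_width: 0.0925
finger_force: 0.0
```

carry_out --steps '[1,0.003,0,0,0,1,0,0,0,0]'

```text
clock: 9.55
position: [0.5046, -0.1207, 0.0446]
tool_rot: [-3.142, -0.0, 1.653]
force: [0.1, -0.1, 0.1]
gripper_width: 0.0931
finger_force: 0.0
```

carry_out --steps '[1,0.003,0,0,0,1,0,0,0,0]'

```text
clock: 9.75
position: [0.5042, -0.1193, 0.0447]
tool_rot: [-3.141, 0.002, 1.652]
force: [0.3, -7.2, -1.1]
gripper_width: 0.0934
finger_force: 3.5
```

carry_out --steps '[1,0.003,0,0,0,1,0,0,0,0]'

```text
clock: 9.95
position: [0.5043, -0.1191, 0.0452]
tool_rot: [3.141, 0.007, 1.652]
force: [-0.5, -20.2, -2.7]
gripper_width: 0.093
finger_force: 9.9
```

```bash
cat > look.py <<'E'
import sys
from bench import status, imaging
from h import *
s=status.read_state();print(s["position"],s["force"],s["torque"])
c=imaging.capture("top");d=imaging.capture("scene")
a=cv2.resize(c["img"][125:255,215:385,::-1],None,fx=2.3,fy=2.3,interpolation=cv2.INTER_CUBIC)
b=cv2.resize(d["img"][165:295,270:440,::-1],None,fx=2.3,fy=2.3,interpolation=cv2.INTER_CUBIC)
cv2.imwrite(f"pics/{sys.argv[1]}.png",np.hstack([a,b]))
E
python3 look.py p1
```

```text
[ 0.50428087 -0.11911051  0.04515755] [ -0.54210362 -20.20825864  -2.74814197] [-3.68149957  0.38061816 -0.14582029]
```

View pics/p1.png

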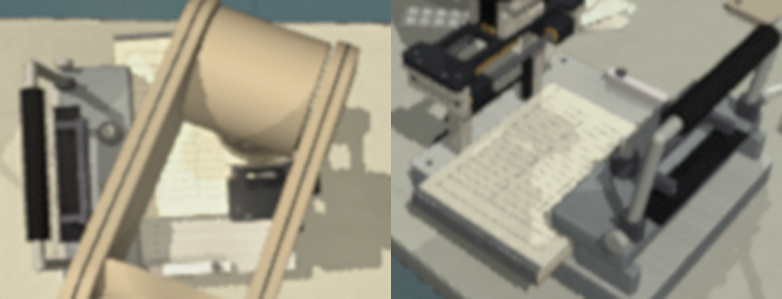

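carry_out --steps '[1,-0.01,0,0,0,1,-0.02,0,0,0,0,0,0,-0.03,0,0,0,0,-0.03,0,0,0,0.04,0,0,0,0,0.045,0,0,0,0,0.045,0,0,0,0,0.04,0,0,0,0.035,0,0,0,0,0.04,0,0,0]'

```text
clock: 11.05
position: [0.6701, -0.0562, 0.1021]
tool_rot: [-3.139, -0.001, 1.651]
force: [-0.2, -0.5, 0.2]
gripper_width: 0.0337
finger_force: 0.0
```

carry_out --steps '[0,0.033,0,0,0,0,0,0,0,0,0,0,0,0,0]'

```text
clock: 11.35
position: [0.667, -0.0226, 0.1044]
tool_rot: [-3.141, -0.0, 1.655]
force: [-0.0, -0.1, -0.2]
gripper_width: 0.0098
finger_force: 0.0
```

carry_out --steps '[0,0,0,0.03,0,0,0,0,0.03,0,0,0,-0.015,0,0,0,0,-0.008,0,0,0,0,-0.008,0,0,0,0,-0.008,0,0,0,0,-0.008,0,0,0,0,-0.008,0,0,0,0,0,0,0]'

```text
clock: 12.25
position: [0.6115, -0.028, 0.0451]
tool_rot: [-3.141, -0.0, 1.653]
force: [0.2, 0.0, 0.0]
gripper_width: 0.0004
finger_force: 0.0
```

carry_out --steps '[0,0,-0.005,0,0,0,0,-0.005,0,0,0,0,0,0,0]'

```text
clock: 12.55
position: [0.6017, -0.0286, 0.0445]
tool_rot: [-3.141, -0.0, 1.653]
force: [-0.5, -0.2, 0.4]
gripper_width: 0.0005
finger_force: 0.0
```

carry_out --steps '[0,0,-0.003,0,0,0,0,0,0,0]'

```text
clock: 12.75
position: [0.5989, -0.0289, 0.0444]
tool_rot: [-3.141, -0.0, 1.653]
force: [-0.1, -0.2, -0.3]
gripper_width: 0.0004
finger_force: 0.0
```

carry_out --steps '[0,0,-0.003,0,0,0,0,0,0,0]'

```text
clock: 12.95
position: [0.596, -0.0292, 0.0444]
tool_rot: [-3.141, -0.0, 1.653]
force: [0.7, 0.0, -0.7]
gripper_width: 0.0008
finger_force: 0.0
```

carry_out --steps '[0,0,-0.003,0,0,0,0,0,0,0]'

```text
clock: 13.15
position: [0.593, -0.0295, 0.0445]
tool_rot: [-3.141, -0.0, 1.653]
force: [0.7, -0.3, 0.4]
gripper_width: 0.0004
finger_force: 0.0
```

carry_out --steps '[0,0,-0.003,0,0,0,0,0,0,0]'

```text
clock: 13.35
position: [0.5901, -0.0297, 0.0446]
tool_rot: [-3.141, -0.0, 1.653]
force: [-0.9, 0.6, 0.2]
gripper_width: 0.0006
finger_force: 0.0
```

carry_out --steps '[0,0,-0.003,0,0,0,0,0,0,0]'

```text
clock: 13.55
position: [0.5899, -0.0298, 0.0459]
tool_rot: [3.136, 0.0, 1.653]
force: [9.4, 1.2, -2.3]
gripper_width: 0.0005
finger_force: 4.6
```

```bash
python3 look.py p2
```

```text
[ 0.58985099 -0.02982982  0.04589167] [ 9.43659725  1.24056884 -2.26118205] [ 0.21759295 -1.6127811  -0.03834064]
```

View pics/p2.png

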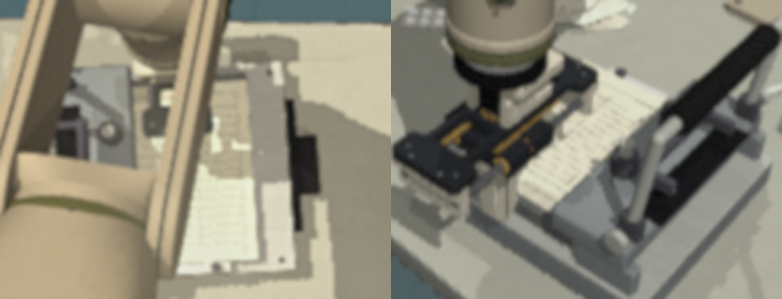

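The pad is now against the side stop, with 9 N felt there. I'll re-square it at the gauge from the front.

carry_out --steps '[0,0,0.008,0,0,0,0,0.012,0,0,0,0,0,-0.03,0,0,0,0,-0.03,0,1,-0.04,0,0,0,1,-0.04,0,0,0,1,-0.04,0,0,0,1,0,-0.045,0,0,1,0,-0.045,0,0,1,0,-0.043,0,0]'

```text
clock: 14.65
position: [0.4825, -0.1591, 0.1034]
tool_rot: [-3.139, -0.001, 1.652]
force: [0.1, -0.2, 1.9]
gripper_width: 0.044
finger_force: 0.0
```

carry_out --steps '[1,0,0,0,0,1,0,0,0,0]'

```text
clock: 14.85
position: [0.4839, -0.1589, 0.1045]
tool_rot: [-3.141, -0.0, 1.652]
force: [0.0, 0.3, 1.1]
gripper_width: 0.0596
finger_force: 0.0
```

carry_out --steps '[1,0,0,0.03,0,1,0,0,0.03,0,1,0.008,0,0,0,1,0.008,0,0,0,1,0.008,0,0,0,1,0.006,0,0,0,1,0.005,0,0,0,1,0,0,0,0]'

```text
clock: 15.65
position: [0.4823, -0.1233, 0.0454]
tool_rot: [3.14, 0.0, 1.654]
force: [0.2, -0.9, 0.1]
gripper_width: 0.0932
finger_force: 0.0
```

carry_out --steps '[1,0.003,0,0,0,1,0.003,0,0,0,1,0,0,0,0]'

```text
clock: 15.95
position: [0.4819, -0.121, 0.0454]
tool_rot: [3.14, 0.006, 1.652]
force: [0.4, -15.0, -3.0]
gripper_width: 0.0927
finger_force: 6.9
```

carry_out --steps '[1,-0.008,0,0,0,1,-0.012,0,0,0,1,0,0,-0.025,0,1,0,0,-0.015,0,1,0.035,0,0,0,1,0.035,0,0,0,1,0,0,0.015,0,1,0,0,0.008,0,1,0,0,0,0]'

```text
clock: 16.85
position: [0.4762, -0.0681, 0.0605]
tool_rot: [-3.139, -0.001, 1.653]
force: [-0.5, -0.6, 0.2]
gripper_width: 0.0931
finger_force: 0.0
```

carry_out --steps '[1,0,0,0.003,0,1,0,0,0.002,0,1,0,0,0,0]'

```text
clock: 17.15
position: [0.4772, -0.0686, 0.0566]
tool_rot: [-3.142, -0.0, 1.652]
force: [0.0, -0.6, 1.1]
gripper_width: 0.0932
finger_force: 0.0
```

```bash
python3 look.py p3
```

```text
[ 0.47722745 -0.06855049  0.05664469] [ 0.03356041 -0.561839    1.0697547 ] [-0.06031816  0.05837299 -0.03629277]
```

View pics/p3.png

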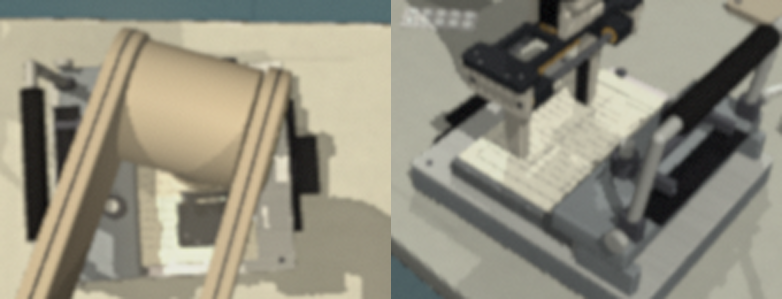

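The pad is square on the bed and both fingers stand on it, in front of the head. Next is the slanting press.

carry_out --steps '[1,0,0,0.002,0,1,0,0,0.002,0,1,0,0,0,0]'

```text
clock: 17.55
position: [0.4787, -0.0687, 0.0562]
tool_rot: [3.139, 0.001, 1.653]
force: [-8.5, 1.6, 28.8]
gripper_width: 0.0929
finger_force: 13.9
```

carry_out --steps '[1,0.001,0,0.002,0,1,0.001,0,0,0,1,0,0,0,0]'

```text
clock: 17.85
position: [0.4794, -0.0686, 0.0561]
tool_rot: [3.138, 0.005, 1.653]
force: [-14.3, -6.1, 40.4]
gripper_width: 0.0932
finger_force: 20.7
```

The arm's give is dragging the pad off the side stop (force x is −14 N). I'll ease the press and drag the pad back toward the stop and the gauge.

carry_out --steps '[1,0,-0.002,-0.002,0,1,0,-0.002,0,0,1,0,0,0,0]'

```text
clock: 18.15
position: [0.4774, -0.0679, 0.0566]
tool_rot: [3.133, 0.004, 1.653]
force: [4.7, -2.5, 14.5]
gripper_width: 0.0924
finger_force: 7.2
```

carry_out --steps '[1,0,-0.002,0,0,1,0,-0.001,0,0,1,0,0,0,0]'

```text
clock: 18.45
position: [0.4747, -0.068, 0.0566]
tool_rot: [3.132, 0.003, 1.653]
force: [5.8, -0.3, 14.5]
gripper_width: 0.093
finger_force: 6.8
```

carry_out --steps '[1,0.001,-0.001,0,0,1,0.001,-0.001,0,0,1,0,0,0,0]'

```text
clock: 18.75
position: [0.4724, -0.0666, 0.0566]
tool_rot: [3.132, 0.004, 1.653]
force: [5.8, -3.6, 14.1]
gripper_width: 0.0927
finger_force: 6.9
```

carry_out --steps '[1,0,0,-0.01,0,1,0,0,-0.035,0,0,0,0.04,0,0,0,0,0.045,0,0,0,0,0.045,0,0,0,0,0.04,0,0,0,0.026,0,0,0,0,0,0,0,0,0,0,0,0.03,0,0,0,0,0.02,0]'

```text
clock: 19.75
position: [0.6347, -0.0251, 0.047]
tool_rot: [-3.141, 0.0, 1.653]
force: [-0.4, 0.2, -0.3]
gripper_width: 0.0333
finger_force: 0.0
```

carry_out --steps '[0,0,0,0,0,0,0,0,0,0,0,0,0,0,0]'

```text
clock: 20.05
position: [0.6361, -0.0254, 0.0496]
tool_rot: [3.139, 0.001, 1.653]
force: [0.9, 0.1, 1.3]
gripper_width: 0.0093
finger_force: 0.0
```

carry_out --steps '[0,0,0,0.005,0,0,0,0,0,0,0,0,-0.015,0,0,0,0,-0.012,0,0,0,0,-0.008,0,0,0,0,-0.005,0,0,0,0,-0.003,0,0,0,0,0,0,0]'

```text
clock: 20.85
position: [0.5923, -0.0286, 0.0428]
tool_rot: [3.141, 0.0, 1.653]
force: [0.2, -0.9, -0.5]
gripper_width: 0.0004
finger_force: 0.0
```

carry_out --steps '[0,0,-0.003,0,0,0,0,0,0,0]'

```text
clock: 21.05
position: [0.5901, -0.0288, 0.0431]
tool_rot: [3.14, 0.0, 1.653]
force: [2.8, 0.9, -0.1]
gripper_width: 0.0005
finger_force: 1.5
```

carry_out --steps '[0,0,-0.002,0,0,0,0,0,0,0]'

```text
clock: 21.25
position: [0.5899, -0.0286, 0.0439]
tool_rot: [3.136, 0.0, 1.653]
force: [9.5, 1.5, -2.2]
gripper_width: 0.0005
finger_force: 4.7
```

carry_out --steps '[0,0,0.008,0,0,0,0,0.012,0,0,0,0,0,-0.03,0,0,0,0,-0.03,0,1,-0.04,0,0,0,1,-0.04,0,0,0,1,-0.04,0,0,0,1,0,-0.045,0,0,1,0,-0.045,0,0,1,0,-0.043,0,0]'

```text
clock: 22.25
position: [0.4825, -0.1581, 0.1014]
tool_rot: [-3.139, -0.001, 1.652]
force: [0.6, -1.5, 0.1]
gripper_width: 0.0442
finger_force: 0.0
```

carry_out --steps '[1,0,0,0.03,0,1,0,0,0.029,0,1,0.008,0,0,0,1,0.008,0,0,0,1,0.006,0,0,0,1,0.005,0,0,0,1,0.005,0,0,0,1,0,0,0,0]'

```text
clock: 23.05
position: [0.4824, -0.1253, 0.0443]
tool_rot: [3.141, 0.0, 1.654]
force: [-0.5, 0.3, -0.5]
gripper_width: 0.093
finger_force: 0.0
```

carry_out --steps '[1,0.003,0,0,0,1,0.003,0,0,0,1,0,0,0,0]'

```text
clock: 23.35
position: [0.4817, -0.1211, 0.044]
tool_rot: [3.141, 0.002, 1.652]
force: [0.0, -6.2, -0.4]
gripper_width: 0.0933
finger_force: 2.9
```

carry_out --steps '[1,0.003,0,0,0,1,0,0,0,0]'

```text
clock: 23.55
position: [0.4817, -0.1209, 0.0444]
tool_rot: [3.141, 0.007, 1.652]
force: [0.4, -19.8, -2.2]
gripper_width: 0.0926
finger_force: 9.4
```

carry_out --steps '[1,-0.009,0,0,0,1,-0.012,0,0,0,1,0,0,-0.025,0,1,0,0,-0.015,0,1,0.035,0,0,0,1,0.03,0,0,0,1,0,0,0.015,0,1,0,0,0.008,0,1,0,0,0.003,0,1,0,0,0,0]'

```text
clock: 24.55
position: [0.4772, -0.0735, 0.0572]
tool_rot: [-3.141, -0.0, 1.652]
force: [-0.4, -0.3, 0.1]
gripper_width: 0.0927
finger_force: 0.0
```

carry_out --steps '[1,0,0,0,0,1,0,0,0,0]'

```text
clock: 24.75
position: [0.478, -0.0735, 0.0581]
tool_rot: [3.141, 0.0, 1.652]
force: [0.7, 0.8, -0.4]
gripper_width: 0.0931
finger_force: 0.0
```

carry_out --steps '[1,0,0,0.002,0,1,0.0006,-0.0007,0.001,0,1,0.0006,-0.0007,0.001,0,1,0,0,0,0]'

```text
clock: 25.15
position: [0.4782, -0.0734, 0.0563]
tool_rot: [3.138, 0.003, 1.653]
force: [-1.9, -2.3, 14.8]
gripper_width: 0.0931
finger_force: 7.5
```

carry_out --steps '[1,0.0008,-0.0007,0.001,0,1,0.0008,-0.0007,0.001,0,1,0,0,0,0]'

```text
clock: 25.45
position: [0.4782, -0.0733, 0.0564]
tool_rot: [3.135, 0.006, 1.653]
force: [-3.1, -7.6, 26.5]
gripper_width: 0.0927
finger_force: 13.2
```

carry_out --steps '[1,0.0008,-0.0008,0.0005,0,1,0.0008,-0.0006,0.0005,0,1,0,0,0,0]'

```text
clock: 25.75
position: [0.4782, -0.0731, 0.0565]
tool_rot: [3.132, 0.008, 1.653]
force: [-0.1, -11.3, 28.4]
gripper_width: 0.0927
finger_force: 14.2
```

carry_out --steps '[1,0.0008,-0.0002,0,0,1,0,0,0,0]'

```text
clock: 25.95
position: [0.4782, -0.0725, 0.0566]
tool_rot: [3.131, 0.009, 1.653]
force: [0.8, -13.3, 26.6]
gripper_width: 0.0928
finger_force: 13.6
```

carry_out --steps '[1,0,0,0,0,1,0,0,0,0,1,0,0,0,0,1,0,0,0,0,1,0,0,0,0]'

```text
clock: 26.45
position: [0.4782, -0.0725, 0.0566]
tool_rot: [3.131, 0.009, 1.653]
force: [0.5, -12.8, 27.7]
gripper_width: 0.0929
finger_force: 13.6
```

```bash
python3 look.py p4
```

```text
[ 0.4781665  -0.07251664  0.05655466] [  0.5412475  -12.81257115  27.74505322] [-2.57225088  1.21679772  0.59607503]
```

View pics/p4.png

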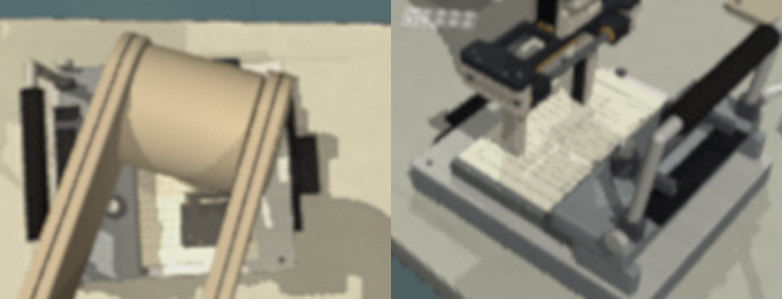

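The pad looks square at the gauge and the stop, with the bed margin even along the near end at crop (460,165)–(550,215). The push is steady at 28 N down and 13 N back, so I'm handing in.

```bash
python3 -c "
from bench import finish_job
print(finish_job())"
```

```text
the job is handed in; nothing more can be done
None
```

Job handed in at about 26 s: I pushed the chip tray home to a hard stop, then squared the pad against the gauge and side stop, and it is held there by a steady push of about 28 N down and 13 N back; the arm never touched the bottle, vial or blister strip.

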